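# Hook out the accessory tray under the amplifier

## Task

The accessory tray is pushed in under the amplifier and there is no room for a hand at its ring: pick up the hook tool by its wooden handle, drop its pin into the swivel ring on the tray's front and draw the tray gently all the way out until it comes up against its stop, then keep a firm, steady pull of about 14 N on it there for a second to bed it. Unhook without pushing the tray back in, and stand the hook tool upright on the bench again, well clear of the ring. Never load the tray with more than 20 N, touch it with the hook only, and leave the things standing around undisturbed.

Things in the scene. Friction and masses are not known exactly. Their poses are not given: they have to be found in the camera images.
- hook: Loose hook tool standing on the bench, 0.2 kg. Dark wooden handle 110 long (x), 26 wide (y), 44 high (z); origin at the centre of its flat underside. A straight 8 mm steel rod leaves the handle's +x end, centreline 36 mm up, runs to x = 155 mm and turns straight down into an 8 mm round-ended pin. Centre of mass about 25 mm ahead (+x) of the origin. Grip from above across the 26 mm width.
- hook_tip (a point): Lowest point of the hook's pin, at (155, 0, 4) mm in the hook's frame, so 4 mm above the bench as the tool stands; axes as the hook's.
- riser: Fixed plywood riser, 240 deep (x), 260 wide (y), 90 high, carrying a black amplifier head (strap top 253 mm above the bench, its front 45 mm behind the riser's front); origin at the centre of its underside. Its open front faces its own -x; the tray slides out along -x.
- tray: Open wooden tray under the riser, sliding along the riser's x with 4 to 6 N of drag and staying where left. 226 long, 230 wide, front board 66 high. Its origin is 4 mm above the riser's; its x in the riser's frame is +8 to -38 mm at the start, and a hard stop ends its travel somewhere from -112 to -128 mm (not measured: feel for it). Axes as the riser's.
- tray_swivel (a point): Pivot (vertical) of the swivel ring, at (-129, 0, 24) mm in the tray frame, 9 mm before its front board, moving with the tray; -x points out. The ring is flat (horizontal), centred 28 mm above the bench, of 5 mm round steel, hole 16 mm, its centre 26 mm from the pivot. It swivels easily, rests up to 0.6 rad either side of straight out (not measured) and straightens when pulled.
- tin: Low round metal tin, bystander, 70 mm across, 40 high, on the bench; origin at the centre of its underside.
- metronome: Dark wooden cone-shaped metronome, bystander, 64 mm across at the foot, 104 high, beside the tray's way out; origin at the centre of its underside.
- polish: Can, bystander, 52 mm across, 100 high, beside the tray's way out; origin at the centre of its underside.
There are look-alikes about, which are no part of the job. Of the things like the hook, leave any that is purple or red; of the rest the larger one is meant.

How it is judged:
By the outcome, as a careful person would: the job done as asked, in the order asked, and still so for the second after the job is handed in, with the robot touching nothing.
It also fails if it takes over 67 s, if anything falls off the work surface, if the arm or the gripper's body presses on something with over 40 N, if the wrist force passes 120 N, or if a joint passes its speed limit or range.

## Robot

A 7-joint arm with a two-finger parallel gripper is mounted at the origin on the work surface. World frame = base frame: x ahead of the robot, y to its left, z up, the work surface at z = 0. Lengths are in mm, angles in rad, forces in N, time in s.
With the tool pointing down it reaches from about 400 to 875 mm from the base axis. Payload 6.5 kg.
Tool frame: the origin (TCP) lies on the centre line of the jaws, within the pads' length; the fingertips stand 11 mm ahead of it and the grasp point (between the pads) lies 8 mm behind it; z points along the fingers, y is the line along which they close (so a half turn about z gives the same grasp; the last joint's range is limited). The gripper opens to 85 mm and grips with 20 to 120 N. Pads are 22 mm wide; open, the fingers measure 114 mm over their backs; the gripper's body (76 mm by 85 mm) begins 54 mm behind the grasp point. The pads swing forward as they close: fully open they stand 13 mm farther back than shut.
Start: joints at [-1.355, 0.536, -0.004, 1.538, 0.003, 1.067, -0.071], TCP at [180.75, 624.355, 242.29] pointing down, gripper open.
Joint ranges: [-2.7, 2.7], [-0.37, 2.16], [-1.27, 1.26], [0.24, 2.4], [-1.31, 4.45], [0.19, 1.91], [-2.76, 2.76]. Speed limits (rad/s): [2.39, 2.39, 3.14, 3.14, 3.14, 3.14, 3.14].

## Interface

Orientations are given as a 3x3 rotation matrix whose columns are the frame's x, y, z axes.
In Python, from rig import manip, move_gripper, viewer gives the robot as it stands. The module is installed in compiled form; this text tells all that it offers. Calls block until the motion is done:
- manip.move_ptp(position, orientation): joint-space move of the TCP to a pose.
- manip.move_l(position, frame=None, v=150, f_stop=None): straight line of the TCP; frame=None keeps the orientation; v is the mean speed in mm/s. With f_stop (N) it stops when the force on the tool has changed by that much, and returns True; else False.
- manip.move_joints(angles): joint-space move.
- move_gripper(opening, grasp_force=None): finger opening in mm; grasp_force is the grip in N (None keeps the last); returns when the fingers have stopped.
- manip.hold(seconds).
- manip.ik(position, orientation): joint angles nearest the present ones, or None.
- manip.sense(): the state.
- viewer.camera(name): name is "side" or "top"; returns the picture (420x560x3 uint8, red, green, blue); there is no depth.
- viewer.camera_info(name): a dict with "camera_matrix" (3x3 intrinsics, pixels), "pose" (4x4, takes a point from camera to world coordinates). Camera axes: x right, y down, z forward; pixel columns grow to the right and rows downward; lengths in mm; the calibration is good to about 2 mm. A picture is of the moment at which its call begins. camera_info takes no time and is no camera call.
A pose or a line that the arm cannot do raises manip.MotionError and nothing moves.
- manip.hand_in(): hands the job in; it is judged then, once.
The state is a dict: "clock": time; "joint_positions": joint angles; "dq": joint speeds; "joint_torque": joint torques, N m; "tool_pos": TCP position; "ee_rot": TCP orientation; "wrist_force": force on the tool from outside, world axes, zero at the start; "moment": the same for the moment, N m; "grip_width": finger opening in mm; "gripper_force": force on a finger pad.
Only numpy, scipy, OpenCV 4.12 (cv2) and the standard library are available. Lean on these libraries where they do the work, as an engineer would, in place of code of your own. Each camera call takes 0.05 s, during which the arm holds its last target. There are 200 camera calls.

## Working session

There is one attempt and no reset: what is moved stays moved. The work goes in short steps, each a Python script; the robot and the scene stay as the last script left them, time stands still between calls to the robot, and variables do not carry over. Pictures are saved under pics/ and viewed, at most 11 in all, crops included, and the job is handed in when it is done.

```bash
mkdir -p pics
python3 - <<'E'
from rig import manip, viewer
import cv2
for n in("side","top"):
    im=viewer.camera(n); cv2.imwrite(f"pics/{n}0.png",cv2.resize(im[:,:,::-1],(800,600),interpolation=cv2.INTER_CUBIC))
    i=viewer.camera_info(n); print(i["camera_matrix"],i["pose"])
s=manip.sense(); print(s["tool_pos"],s["ee_rot"],s["clock"],s["wrist_force"])
E
```

```text
[[452.57667521   0.         273.10289487]
 [  0.         452.57667521 211.12963081]
 [  0.           0.           1.        ]] [[-9.90477013e-01 -5.45977277e-02  1.26389770e-01  4.00800653e+02]
 [-1.36847842e-01  4.91086277e-01 -8.60294680e-01  9.07534768e+02]
 [-1.50981468e-02 -8.69398273e-01 -4.93881250e-01  5.53603448e+02]
 [ 0.00000000e+00  0.00000000e+00  0.00000000e+00  1.00000000e+00]]
[[449.03312143   0.         277.24629338]
 [  0.         449.03312143 209.30619202]
 [  0.           0.           1.        ]] [[ 1.32788317e-02 -9.84087983e-01  1.77184972e-01  3.59684192e+02]
 [-9.99889733e-01 -1.18902819e-02  8.89626181e-03  6.78808533e+01]
 [-6.64792507e-03 -1.77283566e-01 -9.84137359e-01  1.10672075e+03]
 [ 0.00000000e+00  0.00000000e+00  0.00000000e+00  1.00000000e+00]]
[180.63900075 623.85560161 241.53055842] [[-9.60565228e-01  2.78054586e-01 -3.01307745e-04]
 [ 2.78054724e-01  9.60564127e-01 -1.45874922e-03]
 [-1.16186498e-04 -1.48500382e-03 -9.99998891e-01]] 0.1 [0.04264829 0.75792164 0.07063865]
```

View pics/side0.png

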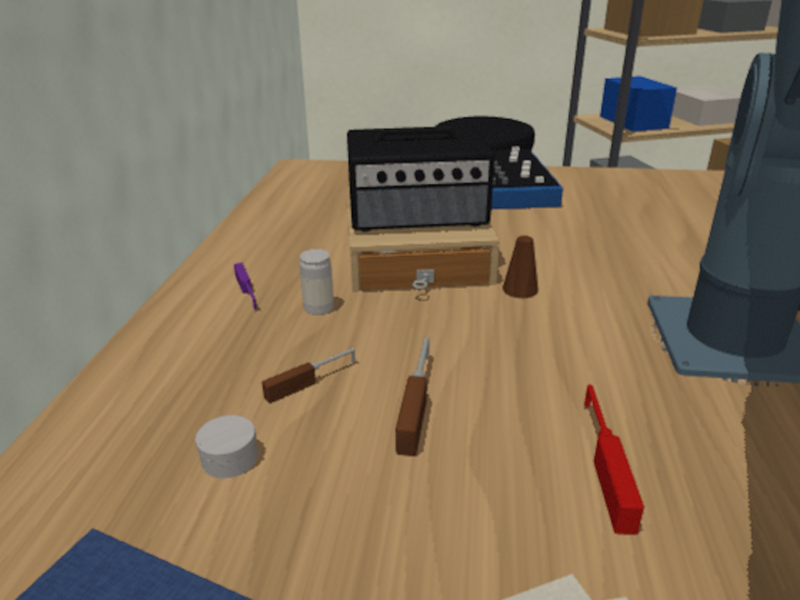

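View pics/top0.png

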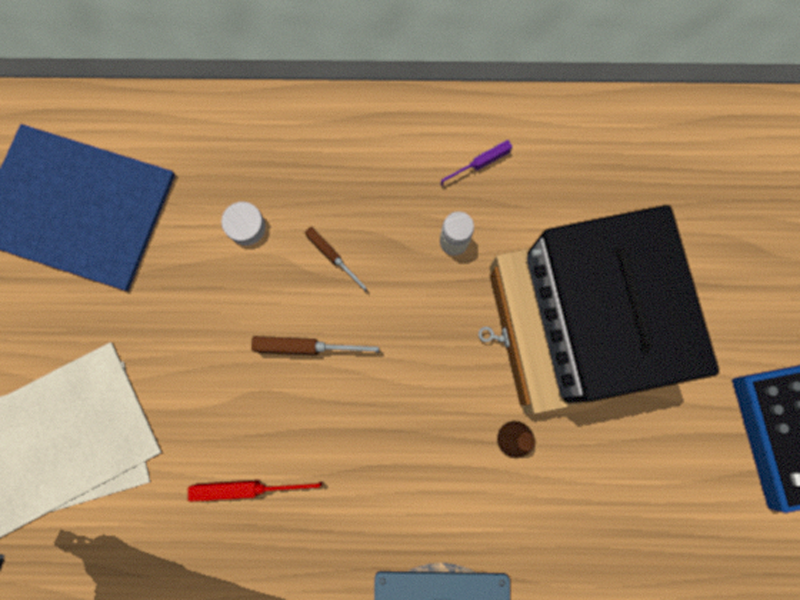

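Side view: the large brown hook is at (410,420) and the tray ring at (421,287). Polish is on the left and the metronome on the right. Top view: the hook handle spans (253..318,345) with its pin at (378,350), and the ring is at (486,335). I'll enlarge both.

```bash
cat > h.py <<'E'
import numpy as np, cv2
from rig import manip, move_gripper, viewer
def ray(n,u,v):
    i=viewer.camera_info(n);P=i["pose"];d=P[:3,:3]@np.linalg.inv(i["camera_matrix"])@[u,v,1];return P[:3,3],d
def at(n,u,v,z):
    o,d=ray(n,u,v);return o+d*(z-o[2])/d[2]
def crop(n,u0,v0,w,h,k,f):
    im=viewer.camera(n)[v0:v0+h,u0:u0+w,::-1]
    cv2.imwrite(f,cv2.resize(im,(w*k,h*k),interpolation=cv2.INTER_CUBIC))
E
python3 - <<'E'
from h import *
crop("top",170,165,220,130,3,"pics/tc.png")   # 660x390
crop("side",240,150,120,100,6,"pics/sc.png")
E
```

```text
(no output)
```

View pics/tc.png

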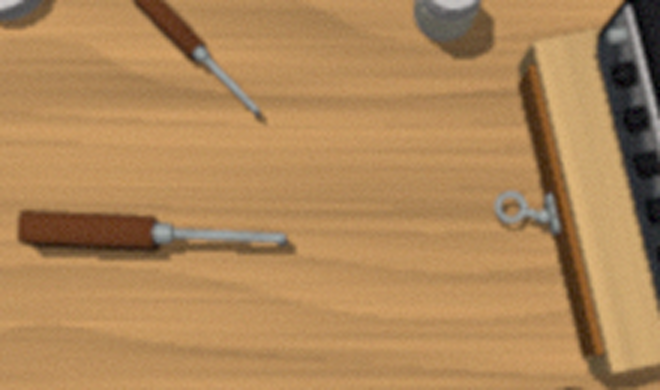

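View pics/sc.png

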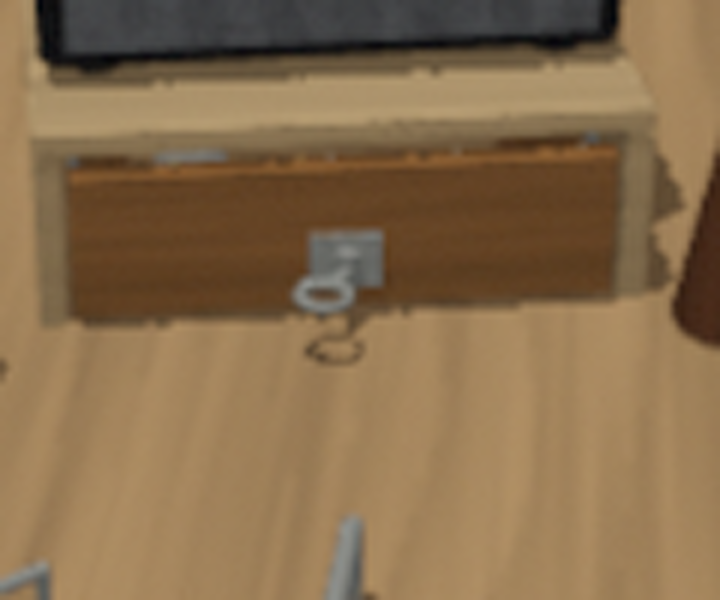

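The top crop shows the hook handle centre line running (20,227) to (157,232), the rod end at (285,239), the ring centre at (512,209) and the riser front-edge corners at (535,50) and (612,372). In the side crop the ring centre is at (324,293).

Run:
```python
from h import *
np.set_printoptions(precision=1,suppress=True)
T=lambda c,r,z:at("top",(c+.5)/3-.5+170,(r+.5)/3-.5+165,z)
S=lambda c,r,z:at("side",(c+.5)/6-.5+240,(r+.5)/6-.5+150,z)
V=lambda n,c,r,z:at(n,c*.7,r*.7,z)
print("handle back,front",T(20,227,44),T(157,232,44),"rod end",T(285,239,36))
print("ring",T(512,209,28),S(324,293,28),"pivot",T(546,214,28), S(348,255,35))
a,b=T(535,50,90),T(612,372,90);print("riser corners",a,b,(a+b)/2,np.linalg.norm(a-b))
print("side riser corners top",S(30,140,90),S(655,103,90), "bottom",S(42,325,0),S(643,296,0))
print("tray board top edge",T(531,70,70),T(594,352,70))
print("side handle: back top mid, bottom",V("side",408,452,0), V("side",419,378,44))
print("polish",V("top",458,224,100),V("side",318,305,0),"metro",V("top",520,440,104),V("side",521,290,0),"tin",V("top",242,222,40))
print("small hook",V("top",322,245,35))
```

```text
handle back,front [473.1 316.5  44. ] [470.5 207.7  44. ] rod end [467.  106.5  36. ]
ring [494.3 -75.5  28. ] [493.7 -76.6  28. ] pivot [ 490.6 -102.8   28. ] [485.8 -98.1  35. ]
riser corners [610.8 -86.5  90. ] [ 365.8 -140.    90. ] [ 488.3 -113.2   90. ] 250.75893207011447
side riser corners top [614.5 -79.4  90. ] [ 362.7 -142.6   90. ] bottom [615.1 -87.1   0. ] [ 361.8 -141.2    0. ]
tray board top edge [599.5 -86.2  70. ] [ 380.7 -130.8   70. ]
side handle: back top mid, bottom [469.4 311.5   0. ] [465.4 217.8  44. ]
polish [666.2 -22.2 100. ] [664.5 -31.3   0. ] metro [ 323.9 -115.1  104. ] [ 316.7 -124.     0. ] tin [683.9 345.8  40. ]
small hook [645.8 206.6  35. ]
```

```bash
cat >> h.py <<'E'
OUT=np.array([-.221,.975,0]); OUT/=np.linalg.norm(OUT)
HX0=np.array([-6,-210,0])/np.hypot(6,210)
RING=np.array([494.,-76,28])
def R(hx,s):
    x=s*np.asarray(hx); z=np.array([0,0,-1.]); return np.c_[x,np.cross(z,x),z]
def st(): s=manip.sense(); print("t",round(s["clock"],2),"p",s["tool_pos"].round(1),"F",s["wrist_force"].round(1),"w",round(s["grip_width"],1),"g",np.round(s["gripper_force"],1)); return s
E
python3 - <<'E'
from h import *
np.set_printoptions(precision=2,suppress=True)
g=np.array([469.8,237,17])
for s in(1,-1):
    print(s,[manip.ik(p,R(h,s)) for p,h in((g,HX0),(g+[0,0,110],HX0),(RING+130*OUT+[0,0,30],-OUT),(RING+260*OUT,-OUT),(np.array([440,305,17]),HX0))])
E
```

```text
1 [array([-0.34,  0.71, -0.28,  1.97,  0.37,  0.52,  2.24]), array([-0.34,  0.51, -0.27,  1.94,  0.2 ,  0.72,  2.38]), array([-0.99,  0.91,  1.08,  2.16, -1.16,  0.86, -2.07]), array([-0.23,  0.63, -0.31,  2.1 ,  0.41,  0.46,  2.51]), array([-0.46,  0.72, -0.3 ,  1.94,  0.38,  0.54,  2.09])]
-1 [array([-0.77,  0.71,  0.28,  1.99, -0.39,  0.49, -0.24]), array([-0.85,  0.52,  0.38,  1.97, -0.29,  0.71, -0.32]), array([-0.43,  0.56,  0.28,  2.13, -0.33,  0.48,  0.32]), array([-0.67,  0.63,  0.23,  2.13, -0.33,  0.42,  0.05]), array([-0.87,  0.71,  0.24,  1.97, -0.33,  0.5 , -0.43])]
```

Run:
```python
from h import *
g=np.array([469.8,237,17]); r=R(HX0,-1)
move_gripper(65)
manip.move_ptp(g+[0,0,80],r)
manip.move_l(g,v=120)
move_gripper(15,90); st()
manip.move_l(g+[0,0,46],v=120); st()
p=RING+OUT*(130+40); p[2]=17+46
manip.move_ptp(p,R(-OUT,-1)); manip.hold(.3); st()
crop("top",250,165,130,100,6,"pics/t2.png")
crop("side",220,130,130,100,6,"pics/s2.png")
```

```text
t 3.63 p [470.4 237.3  17.8] F [-1.6 -0.3  6.9] w 24.9 g 88.6
t 4.17 p [469.5 237.1  62.8] F [-1.3 -0.2 -2.4] w 24.9 g 88.3
t 5.11 p [456.5  90.8  62.8] F [ 0.2 -0.5 -1.5] w 24.8 g 88.2
```

View pics/t2.png

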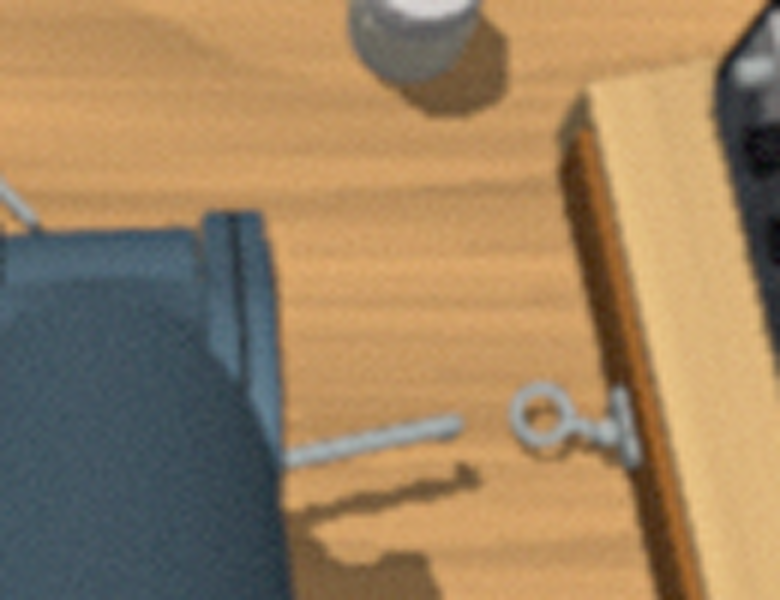

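View pics/s2.png

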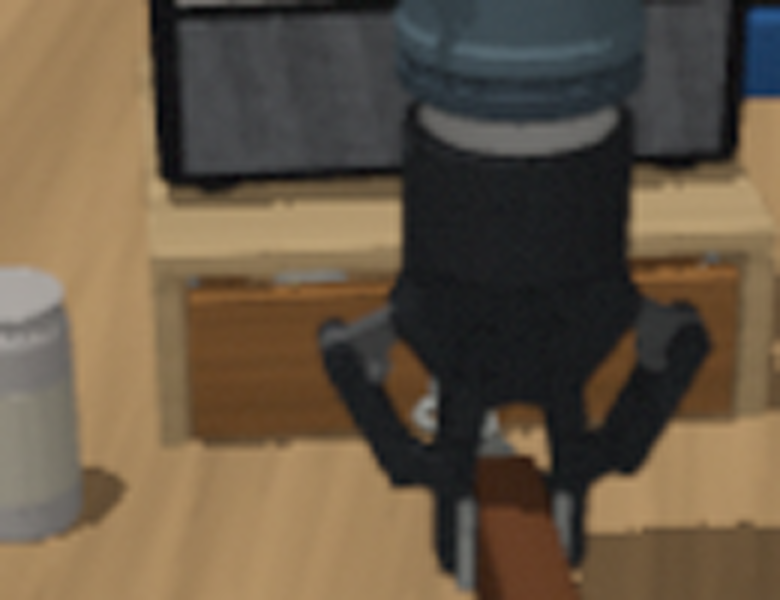

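In the top crop the rod end is at (461,425) and the ring centre at (542,415). In the side view the gripper hides the pin.

Run:
```python
from h import *
np.set_printoptions(precision=1,suppress=True)
T=lambda c,r,z:at("top",(c+.5)/6-.5+250,(r+.5)/6-.5+165,z)
e=T(461,425,81); m=T(290,459,81); ring=T(542,415,28)
d=(e-m)/np.linalg.norm(e-m); pin=e-4*d
s=manip.sense(); t=s["tool_pos"]
print("end",e,"dir",d,"pin",pin,"ring",ring,"pin from tcp",pin-t, np.linalg.norm((pin-t)[:2]),"nominal",t-130*OUT)
```

```text
end [484.8 -36.5  81. ] dir [ 0.2 -1.   0. ] pin [484.  -32.6  81. ] ring [495.7 -74.5  28. ] pin from tcp [  27.5 -123.    18.1] 126.06926381792205 nominal [485.2 -36.4  62.9]
```

Run:
```python
from h import *
t=manip.sense()["tool_pos"]
q=t+[10.5,-41.3,0]
manip.move_l(q,v=80); manip.hold(.2); s=st()
q=s["tool_pos"].copy(); q[2]=25
print(manip.move_l(q,v=35,f_stop=3)); st()
crop("top",270,165,110,90,7,"pics/t3.png")
```

```text
t 6.08 p [466.8  49.8  62.9] F [-0.5  0.8 -2.4] w 24.9 g 88.2
False
t 7.32 p [467.   49.8  25.2] F [-0.4  0.3 -1.7] w 24.9 g 88.2
```

View pics/t3.png

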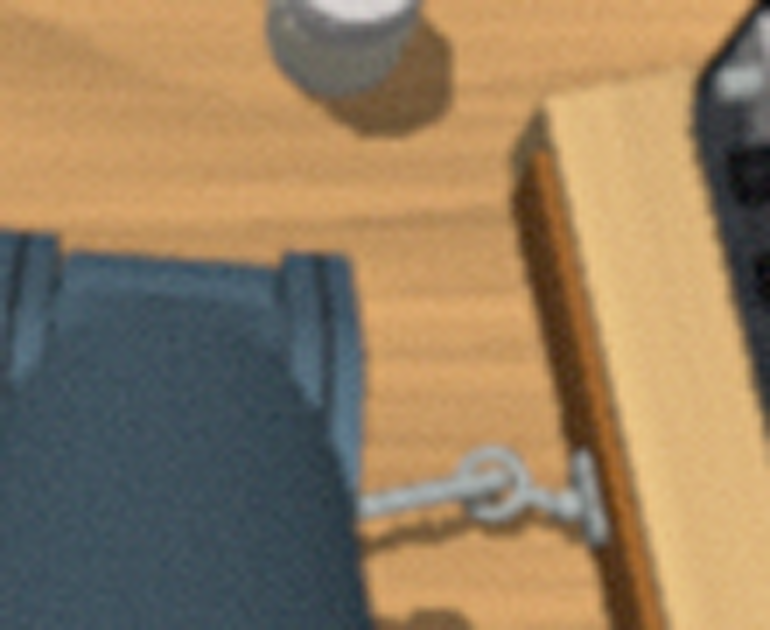

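The pin, with its rod end at (510,478), sits inside the ring centred at (493,484), and there is no contact force. Next I straighten the ring, then draw.

Run:
```python
from h import *
Y=np.array([OUT[1],-OUT[0],0])
s=st(); t=s["tool_pos"]; F0=s["wrist_force"]
def rel(l=""): 
    s=manip.sense(); f=s["wrist_force"]-F0; d=s["tool_pos"]-t
    print(l,"t %.2f out %.1f lat %.1f z %.1f | Fout %.1f Flat %.1f Fz %.1f"%(s["clock"],d@OUT,d@Y,d[2],f@OUT,f@Y,f[2])); return s
np.save("t0.npy",t); np.save("F0.npy",F0)
manip.move_l(t-13*Y+4*OUT,v=30,f_stop=5); rel("lat")
p=t-13*Y
for k in (25,60,92):
    print(manip.move_l(p+k*OUT,v=35,f_stop=10)); rel("pull")
```

```text
t 7.37 p [467.   49.8  25.2] F [-0.5  0.1 -2.1] w 25.4 g 88.2
lat t 7.97 out 4.2 lat -13.3 z -0.0 | Fout -0.4 Flat 0.1 Fz 0.2
False
pull t 8.72 out 24.9 lat -12.9 z 0.0 | Fout -2.1 Flat 2.4 Fz 0.5
False
pull t 9.87 out 60.1 lat -13.0 z 0.0 | Fout -2.9 Flat 1.9 Fz 1.3
False
pull t 10.93 out 92.1 lat -13.1 z 0.0 | Fout -2.2 Flat 2.7 Fz 0.4
```

Run:
```python
from h import *
st(); crop("top",230,140,150,130,5,"pics/t4.png")
```

```text
t 10.93 p [433.9 136.8  25.2] F [ 2.7 -1.5 -1.7] w 25.2 g 88.4
```

View pics/t4.png

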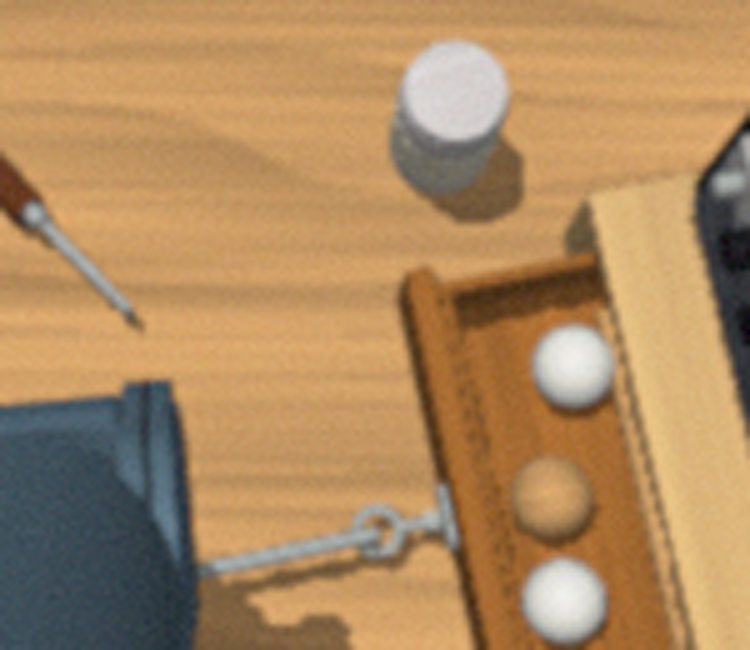

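The tray is about 85 mm out, the pin is in the ring at (378,530), and the ring is straight. Now I feel for the stop slowly.

```bash
cat >> h.py <<'E'
Y=np.array([OUT[1],-OUT[0],0])
def rel(l="",q=False):
    t,F0=np.load("t0.npy"),np.load("F0.npy")
    s=manip.sense(); f=s["wrist_force"]-F0; d=s["tool_pos"]-t
    if not q: print(l,"t %.2f out %.2f lat %.1f z %.1f | Fout %.1f Flat %.1f Fz %.1f"%(s["clock"],d@OUT,d@Y,d[2],f@OUT,f@Y,f[2]))
    return d@OUT,f@OUT
E
python3 - <<'E'
from h import *
p=np.load("t0.npy")-13*Y
print(manip.move_l(p+105*OUT,v=25,f_stop=8)); rel()
print(manip.move_l(p+145*OUT,v=9,f_stop=6)); 
for _ in range(3): rel("stop"); manip.hold(.1)
E
```

```text
False
 t 11.65 out 105.16 lat -13.0 z 0.0 | Fout -3.0 Flat 1.4 Fz 0.8
True
stop t 13.54 out 116.91 lat -13.0 z -0.3 | Fout -0.9 Flat 1.1 Fz 0.8
stop t 13.64 out 116.66 lat -13.3 z -0.4 | Fout -1.2 Flat 0.0 Fz 1.3
stop t 13.74 out 116.44 lat -13.4 z -0.5 | Fout -0.3 Flat 0.2 Fz -1.3
```

Run:
```python
from h import *
manip.hold(.2); rel("now")
p=np.load("t0.npy")-13*Y
k=117.0
while k<135:
    manip.move_l(p+k*OUT,v=8,f_stop=12); manip.hold(.15)
    f=np.mean([rel(q=True)[1] for _ in range(1)]); rel("k%.1f"%k)
    if f<-8: break
    k+=.7
```

```text
now t 14.04 out 115.65 lat -13.5 z -0.6 | Fout -0.4 Flat 0.0 Fz -0.3
k117.0 t 14.53 out 116.84 lat -13.0 z -0.0 | Fout -1.0 Flat 0.8 Fz 0.2
k117.7 t 14.93 out 117.17 lat -13.0 z 0.0 | Fout -4.4 Flat 1.8 Fz -0.4
k118.4 t 15.33 out 117.38 lat -12.9 z -0.0 | Fout -6.9 Flat 1.7 Fz -0.0
k119.1 t 15.73 out 117.46 lat -12.8 z -0.0 | Fout -8.4 Flat 2.4 Fz -0.1
```

Run:
```python
from h import *
p=np.load("t0.npy")-13*Y
def avg(n=4):
    a=[]
    for _ in range(n): manip.hold(.05); a.append(rel(q=True)[1])
    return np.mean(a)
k=119.1; f=avg(); 
while f>-13.4 and k<124:
    k+=float(np.clip((14+f)/3.6,.12,.8)); manip.move_l(p+k*OUT,v=6,f_stop=9); f=avg(); print(round(k,2),round(f,1))
for _ in range(8):
    f=avg(4); rel("hold %.1f"%f)
```

```text
119.9 -10.5
120.7 -12.4
121.13 -13.9
hold -13.6 t 17.55 out 117.67 lat -12.8 z -0.1 | Fout -13.7 Flat 2.5 Fz -1.5
hold -13.8 t 17.75 out 117.69 lat -12.8 z -0.1 | Fout -13.6 Flat 2.4 Fz -2.3
hold -13.9 t 17.95 out 117.66 lat -12.8 z -0.1 | Fout -13.3 Flat 3.7 Fz -1.5
hold -13.8 t 18.15 out 117.69 lat -12.8 z -0.1 | Fout -14.0 Flat 3.8 Fz -1.9
hold -14.2 t 18.35 out 117.69 lat -12.8 z -0.1 | Fout -13.2 Flat 2.3 Fz -1.7
hold -13.9 t 18.55 out 117.69 lat -12.8 z -0.1 | Fout -13.0 Flat 2.4 Fz -1.8
hold -13.9 t 18.75 out 117.69 lat -12.8 z -0.1 | Fout -14.1 Flat 3.2 Fz -1.7
hold -13.5 t 18.95 out 117.70 lat -12.8 z -0.1 | Fout -13.9 Flat 2.8 Fz -2.0
```

Run:
```python
from h import *
p=np.load("t0.npy")-13*Y
manip.move_l(p+117*OUT,v=10); manip.hold(.1); rel("relax")
print(manip.move_l(p+113.2*OUT,v=15,f_stop=3)); manip.hold(.15); rel("centred")
print(manip.move_l(p+113.2*OUT+[0,0,42],v=40,f_stop=3)); rel("up")
crop("top",220,140,150,130,5,"pics/t5.png")
```

```text
relax t 19.62 out 117.20 lat -12.9 z 0.0 | Fout -2.7 Flat 1.2 Fz 0.2
True
centred t 19.98 out 115.99 lat -13.7 z -0.6 | Fout 2.3 Flat 0.6 Fz 0.1
True
up t 20.22 out 115.61 lat -14.1 z -0.1 | Fout -4.4 Flat 1.3 Fz 0.1
```

View pics/t5.png

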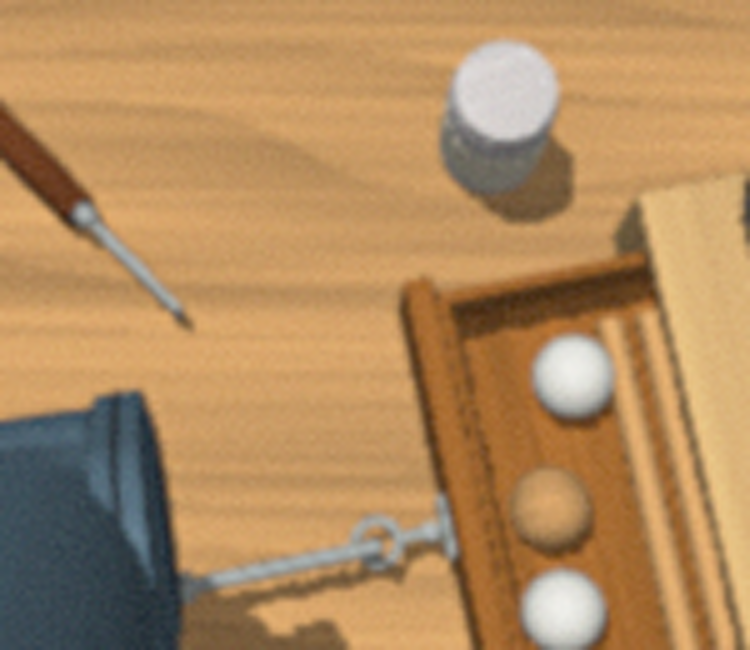

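The ring at (378,545) still holds the pin. The stops were only noise from the relaxing arm, so I centre the pin again and lift.

Run:
```python
from h import *
p=np.load("t0.npy")-13*Y
rel("now")
manip.move_l(p+113.2*OUT,v=6,); manip.hold(.3); rel("centred"); manip.hold(.05); rel()
print(manip.move_l(p+113.2*OUT+[0,0,42],v=40,f_stop=8)); rel("up")
crop("top",220,140,150,130,5,"pics/t6.png")
```

```text
now t 20.27 out 115.55 lat -14.3 z -0.3 | Fout 0.7 Flat 1.3 Fz -0.8
centred t 21.16 out 113.24 lat -13.0 z -0.0 | Fout -0.2 Flat 0.5 Fz 0.1
 t 21.21 out 113.22 lat -13.0 z 0.0 | Fout -0.1 Flat 0.4 Fz 0.5
False
up t 22.41 out 113.13 lat -13.2 z 41.8 | Fout 0.4 Flat -0.1 Fz -0.0
```

View pics/t6.png

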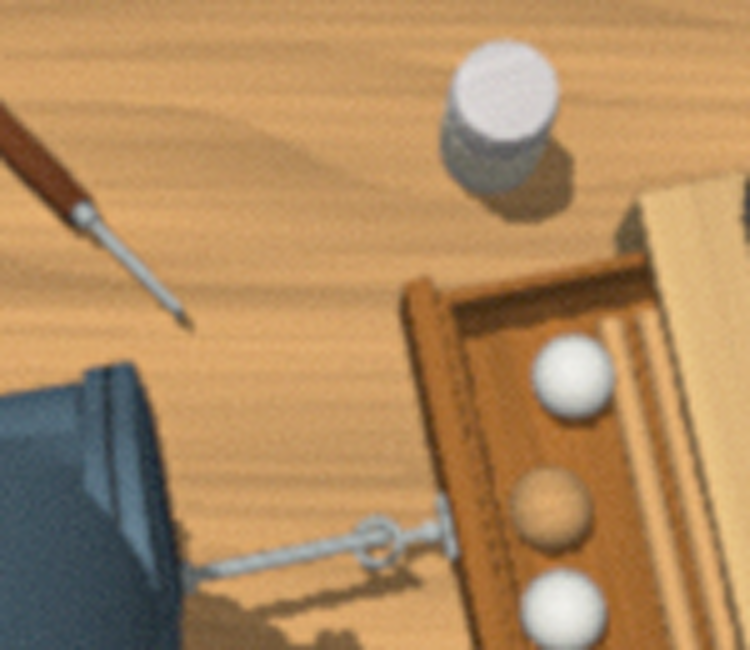

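The pin is up out of the ring and the tray has not moved, with the ring still at (378,543). Next I set the tool down well back.

Run:
```python
from h import *
t=manip.sense()["tool_pos"]
q=np.array([440,310,t[2]])
manip.move_l(q,v=150)
manip.move_l([440,310,21],v=80); manip.hold(.2); st()
print(manip.move_l([440,310,16.8],v=8,f_stop=4)); st()
move_gripper(60); st()
z=manip.sense()["tool_pos"]
manip.move_l([z[0],z[1],130],v=80)
manip.move_ptp([300,480,260],manip.sense()["ee_rot"]); st()
im=viewer.camera("side"); cv2.imwrite("pics/end.png",cv2.resize(im[:,:,::-1],(800,600)))
```

```text
t 24.55 p [440.3 310.3  21.5] F [-0.7 -0.  -2.3] w 25.1 g 90.8
True
t 24.99 p [440.1 310.   17.8] F [-0.3  0.3  5. ] w 24.9 g 91.8
t 25.43 p [439.2 309.4  17.1] F [-0.  -0.1 -0.1] w 60.1 g 0.0
t 27.98 p [301.1 478.3 259.1] F [ 0.9 -1.1 -0.6] w 59.8 g 0.0
```

View pics/end.png

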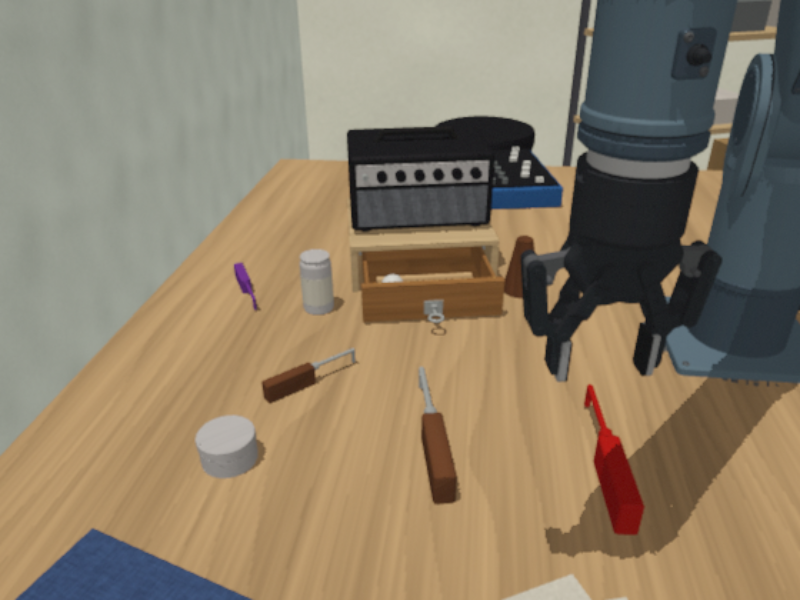

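The tray is fully out. The hook stands upright at (437,440) with its pin clear of the ring at (436,317), and the bystanders are where they were.

```bash
python3 -c "
from rig import manip
print(manip.hand_in())"
```

```text
the job is handed in; nothing more can be done
None
```

I drew the tray out to its stop, held it there at about 14 N for over a second, unhooked it without the tray moving, and stood the hook tool upright well clear of the ring; the job was handed in at about 28 s.

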